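# Unlock the label press and hold its lever at the index

## Robot

A 6-joint arm with a two-finger parallel gripper is mounted at the origin on a cart in front of the work surface, level with it; the furniture and walls round the work are solid. World frame = base frame: x ahead of the robot, y to its left, z up, the work surface at z = 0. Lengths are in m, angles in rad, forces in N, time in s.
With the tool pointing down it reaches from about 0.375 to 0.9 m from the base axis. Payload 3.1 kg.
Tool frame: the origin (TCP) lies at the centre of the arm's flange, where the gripper is bolted on; the fingertips stand robot.tip_extent ahead of it and the grasp point (between the pads) lies 164 mm ahead of it (robot.tip_extent is the distance from the TCP to the fingertips, in m); z points along the fingers, y is the line along which they close (so a half turn about z gives the same grasp; the last joint's range is limited). The gripper opens to 87 mm and grips with 3 to 60 N. Pads are 19 mm wide; open, the fingers measure 117 mm over their backs; the gripper's body (75 mm by 190 mm) begins 51 mm behind the grasp point.
Start: joints at [1.083, 0.527, 1.433, -0, 1.181, -0.178], TCP at [0.191, 0.595, 0.405] pointing down, gripper open.
Joint ranges: [-3.08, 3.08], [-0.75, 2.2], [0.22, 2.44], [-1.43, 4.57], [0, 2.65], [-2.85, 2.85]. Speed limits (rad/s): [2.79, 2.79, 3.14, 3.14, 3.14, 3.14].

## Interface

Orientations are given as a unit quaternion [x, y, z, w].
In Python, from rig import get_obs, camera, hand_in, cut_out, robot gives the robot as it stands.
- The arm moves only by the tool step_arm, never from a script. Its argument "rows" is a list of rows, each a list of 6 numbers: the shift along the world's x, y, z in m, then the turn, a rotation vector about the world's x, y, z in degrees. A call has 1 to 12 rows; each row shifts and turns the commanded pose from where the row before left it; what a row does not reach is not made up. A row lasts 1/8 s, in which the tool goes at most 62.5 mm and 10.7 degrees, less where a joint would pass 70% of its speed; a pose out of reach is approached as far as the arm can. A call is refused whole if a number of a shift passes 0.0625 or a number of a turn 10.7, either way. A call with a gripper value outside its range is refused whole. "jaw" is the finger opening in m, from 0 to 0.087, set as the call begins (left out, the last holds). The fingers move at their own pace and stop on an object; "squeeze" is the grip in N (left out, the last holds). Time passes only in rows, so rows that do not move let the fingers close. It gives the time, the measured TCP pose, the force, the opening and the grip force at its end, in the units of the state.
- get_obs(): the state, without advancing time (a new reading comes with each control period).
- camera(name): name is "scene" or "top"; returns a dict with "pixels" (480x640x3 uint8, blue, green, red), "depth" (480x640 float32, m along the optical axis (not along the pixel's ray), 0 where there is no reading), "fov_y" (degrees; the focal length in pixels is half the picture's height over the tangent of half this angle, whatever the lens; pixels are square), "cx", "cy" (the principal point, pixels), "k1" (the pictures are not rectified: a ray, as slopes to the right and down, at radius r is drawn at 1 + k1 r^2 times it, then the intrinsics apply), "extrinsics" (4x4, takes a point from camera to world coordinates). Camera axes: x right, y up, looking along -z (the intrinsics and any distortion apply to the point x, -y, -z); pixel columns grow to the right and rows downward; lengths in m; the calibration is good to about 2 mm. A picture is of the moment at which its call begins.
- hand_in(): hands the job in; it is judged then, once.
Trained networks look in the newest picture that a camera, given by its name, has taken for a name from the list of things; names that differ only in an ending like _2 or _b are one class to them, and where a whole thing is asked for, a point or a joint stands for the part that bears it (a point fixed in the world has none). Each returns a list of dicts, best first, with "confidence" (0 to 1); they miss things now and then, are a little off and sometimes report something else, mostly with a low value. They report only what shows in the picture. A call takes as long as a camera call. They do not tell look-alikes from the thing itself.
- cut_out(label, camera): "region" (480x640 bool, what is visible of it) and "extent" ([centre column, centre row, width, height] in pixels, round what is visible of it).
The state is a dict: "time": time; "q": joint angles; "joint_velocities": joint speeds; "joint_torque": joint torques, N m; "position": TCP position; "tool_rot": TCP orientation; "ft_force": force on the tool from outside, world axes, zero at the start; "moment": the same for the moment, N m; "grip_width": finger opening in m; "grip_force": force on a finger pad.
Only numpy, scipy, OpenCV 4.12 (cv2) and the standard library are available. Lean on these libraries where they do the work, as an engineer would, in place of code of your own. Each camera call takes 0.05 s, during which the arm holds its last target. There are 200 camera calls.

## Task

Unlock the hand press on the library desk: pull the locking cap straight up off its rail, against the spring catches, and stand it upright on the bare worktop beside the press. Then press the lever down until its side pointer is level with the notch of the index clip and keep it there so that the label sets on the cards; the program finishes while the robot is still holding the lever down at the notch. Leave the cards in the press and the things around it where they are.

Things in the scene. Friction and masses are not known exactly. Their poses are not given: they have to be found in the camera images.
- label_press: Grey bench press, fixed, roughly facing the robot. Origin on the worktop under the lever pivot; x to its rear, y to its left, z up. Base plate 12 mm thick, x -150 to +90, y -95 to +95 mm. Lever pivot 110 mm high between cheeks (tops 118 mm). Lever runs 130 mm forward to a black pad, 50 mm back to a tail. The worktop just right of it (x -100 to +40, y -105 to -220 mm) is kept empty.
- rail_top (a point): Centre of the top edge of the rail: an upright steel plate 10 mm (x) x 44 mm (y) at the rear of the press (press x +69 mm), 118 mm high, that carries the locking cap. A sprung steel catch beside each y end of it (35 mm from its middle, top 115 mm) holds the cap down: about 7 to 10 N to pull it up, free after about 7 mm of lift; the sleeve clears the rail after 22 mm.
- lock_cap: Grey plastic cap, 60 to 130 g, upside-down sleeve 22 (x) x 56 (y) x 28 mm over the rail; stops the lever's tail from rising, so the lever jams early. Origin: centre of its open underside, 96 mm high when seated; axes then as the press's. A tongue reaches 29 mm to -x, 15 to 22 mm up. On top a grip fin 16 mm thick (x) x 40 mm long (y), 28 to 57 mm above the origin. Stands stably on its underside.
- press_lever (a joint): Lever angle in rad, 0 = up at rest (forward end raised 0.2 rad above level), grows as the front pad is pressed down, stop at 0.58. A spring returns it; pressing on the pad takes about 2 N at the start to about 11 N at the lowest index position.
- lever_pad (a point): Centre of the upper face of the lever's flat black pad (32 mm fore-aft x 66 mm across); press down here. It moves in an arc of 130 mm radius about the pivot, at rest at about 145 mm height.
- lever_pointer (a point): Tip of the 5 mm steel pointer pin that sticks out of the left end of the lever pad, 62 mm left of the lever's middle, 130 mm from the pivot; at rest at about 136 mm height.
- index_notch (a point): Middle of the mouth of the index clip's notch. Dark C-shaped clip on a round column (press x -130, y +80 mm; top 160 mm high); two 4 mm prongs 14 mm apart, open towards the pointer tip, which passes 2 mm beside the mouth. Set at a different height each time, 80 to 102 mm; leave it there. The pointer is level when its pin lies between the prongs' heights.
- member_cards: Banded stack of plastic member cards, 56 x 87 x 14 mm, loose on the press's bed under the foot; origin at the centre of its underside.
- call_bell: Bystander: chrome desk bell, 82 mm diameter, 62 mm high, loose on the worktop; origin under its centre.
- clip_tin: Bystander: round tin of paper clips, 72 mm diameter, 26 mm high, loose; origin under its centre.
- date_stamp: Bystander: black date stamp, 42 x 62 x 98 mm, standing loose; origin under its centre.
- tape_roll: Bystander: roll of tape lying flat, 96 mm diameter, 25 mm high, loose; origin under its centre.
There are look-alikes about, which are no part of the job. Of the things shaped like the lock_cap, the grey one is meant.

How it is judged:
By the outcome, as a careful person would: the job done as asked, in the order asked, and still so for the second after the job is handed in, while the arm keeps its last pose, push and grip.
It also fails if it takes over 58 s, if anything falls off the work surface, if the arm or the gripper's body presses on something with over 40 N, if the wrist force passes 120 N, or if a joint passes its speed limit or range.

## Working session

There is one attempt and no reset: what is moved stays moved. The work goes in short steps, Python scripts to look and compute and a tool call to move; the robot and the scene stay as the last step left them, time stands still between calls to the robot, and variables do not carry over. Pictures are saved under pics/ and viewed, at most 10 in all, crops included, and the job is handed in when it is done.

Besides the shell and the picture viewer there is one more tool, called after ">>>" by a JSON object that holds its "op" and its "data", one argument or row to a line. step_arm: Moves the arm, as the interface text tells. Its arguments: {"type":"object","properties":{"rows":{"type":"array"},"jaw":{"type":"number"},"squeeze":{"type":"number"}},"required":["rows"]}

```bash
ls; mkdir -p pics; cat > h.py <<'E'
import numpy as np,cv2
from rig import get_obs,camera,hand_in,cut_out,robot
def K(c):
    f=240/np.tan(np.radians(c["fov_y"])/2); return np.array([[f,0,c["cx"]],[0,f,c["cy"]],[0,0,1]]),np.array([c["k1"],0,0,0,0.])
def cloud(c):
    k,d=K(c); v,u=np.mgrid[0:480,0:640]
    p=cv2.undistortPoints(np.stack([u,v],-1).reshape(-1,1,2).astype(float),k,d).reshape(480,640,2)
    z=c["depth"]; P=np.stack([p[...,0]*z,-p[...,1]*z,-z,np.ones_like(z)],-1)@c["extrinsics"].T
    P=P[...,:3]; P[z==0]=np.nan; return P
def proj(c,X):
    q=np.c_[np.atleast_2d(X),np.ones(len(np.atleast_2d(X)))]@np.linalg.inv(c["extrinsics"]).T
    k,d=K(c); return cv2.projectPoints((q[:,:3]*[1,-1,-1]).copy(),np.zeros(3),np.zeros(3),k,d)[0].reshape(-1,2)
E
python3 - <<'E'
from h import *
print(robot.tip_extent, get_obs()["position"],get_obs()["tool_rot"])
for n in("scene","top"):
    c=camera(n); cv2.imwrite(f"pics/{n}0.png",c["pixels"]); P=cloud(c); print(n,c["fov_y"],c["k1"],c["extrinsics"][:3,3])
    for l in("label_press","lock_cap","press_lever","lever_pointer","index_notch","member_cards","call_bell","clip_tin","date_stamp","tape_roll"):
        for r in cut_out(l,n)[:3]: print(l,round(r["confidence"],2),np.round(r["extent"]),np.round(np.nanmedian(P[r["region"]],0),3))
E
```

```text
pics
0.1822 [0.19036    0.59494222 0.40376459] [ 1.54281200e-01  9.88026384e-01 -1.02585512e-03 -3.51968914e-04]
scene 57.312046189395744 0.03536156494925204 [-0.19564103 -0.31460473  0.69138842]
label_press 0.71 [325. 281. 112. 108.] [0.501 0.044 0.014]
label_press 0.38 [403. 258.  33.  42.] [ 0.673 -0.094  0.051]
label_press 0.33 [313. 252.  67.  34.] [0.481 0.056 0.134]
lock_cap 0.61 [344. 225.  19.  30.] [0.637 0.051 0.124]
lock_cap 0.52 [390. 234.  14.  24.] [ 0.796 -0.019  0.029]
press_lever 0.89 [314. 251.  64.  34.] [0.476 0.055 0.135]
lever_pointer 0.86 [312. 252.  64.  36.] [0.48  0.056 0.135]
member_cards 0.75 [320. 283.  43.  24.] [0.511 0.046 0.034]
call_bell 0.7 [277. 245.  28.  28.] [0.614 0.224 0.033]
clip_tin 0.95 [254. 276.  30.  28.] [0.485 0.226 0.011]
date_stamp 0.64 [403. 257.  29.  44.] [ 0.673 -0.094  0.053]
tape_roll 0.89 [181. 289.  49.  37.] [0.368 0.354 0.016]
tape_roll 0.74 [279. 246.  28.  23.] [0.614 0.224 0.032]
tape_roll 0.67 [326. 280. 116. 104.] [0.502 0.044 0.013]
top 50.21743967116252 -0.06449203332213505 [0.5110098  0.09158377 1.21838554]
label_press 0.8 [322. 255.  86. 108.] [0.545 0.061 0.014]
lock_cap 0.78 [354. 148.  23.  24.] [ 0.805 -0.014  0.029]
lock_cap 0.68 [331. 215.  33.  21.] [0.64  0.056 0.124]
press_lever 0.62 [321. 257.  87. 108.] [0.545 0.061 0.014]
lever_pointer 0.88 [318. 265.  41.  89.] [0.494 0.058 0.133]
index_notch 0.38 [285. 300.  19.   4.] [0.449 0.131 0.106]
member_cards 0.57 [195. 329.  43.  44.] [0.374 0.356 0.024]
call_bell 0.66 [249. 221.  34.  35.] [0.625 0.234 0.037]
clip_tin 0.77 [252. 280.  31.  31.] [0.484 0.227 0.004]
date_stamp 0.67 [388. 199.  26.  21.] [ 0.68  -0.085  0.094]
tape_roll 0.76 [193. 329.  43.  42.] [0.372 0.353 0.024]
```

```bash
python3 - <<'E'
import cv2,numpy as np
a=cv2.imread("pics/scene0.png")[190:350,230:450]; b=cv2.imread("pics/top0.png")[120:330,220:430]
a=cv2.resize(a,(800,582),interpolation=2); b=cv2.resize(b,(600,600),interpolation=2)
cv2.imwrite("pics/a.png",a);cv2.imwrite("pics/b.png",b)
E
```

```text
(no output)
```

View pics/a.png

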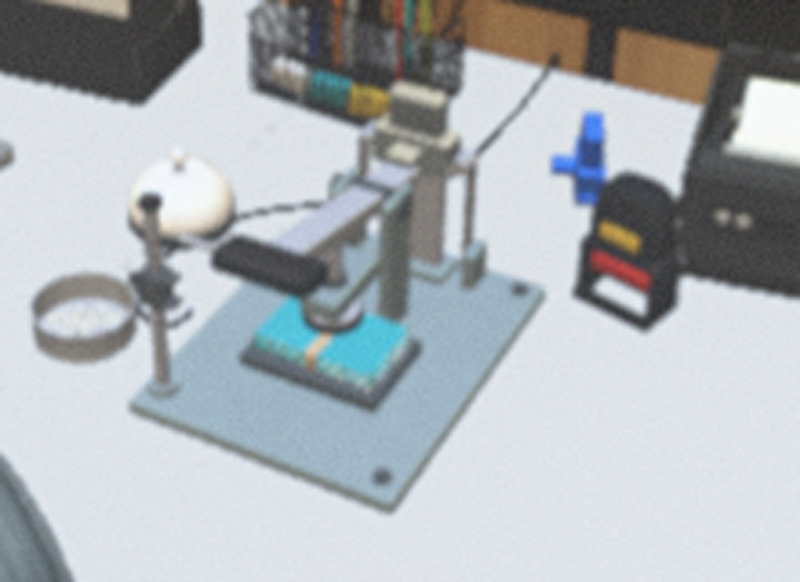

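View pics/b.png

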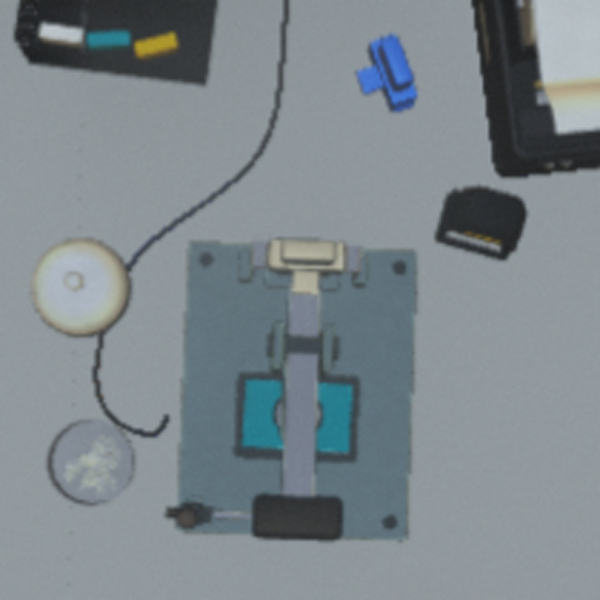

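The pictures show the grey cap on the rail, at scene (344,220) and top (328,209). The only look-alike is the blue cap, at scene (390,234) and top (354,147). I choose the grey one on the rail. The clip is at about scene (273,270). Next I'll fit the press pose.

```bash
cat > fit.py <<'E'
from h import *
from scipy.optimize import minimize
c=camera("top"); P=cloud(c); s=camera("scene"); S=cloud(s)
def plate(P):
    m=(P[...,2]>.007)&(P[...,2]<.018)&(abs(P[...,0]-.54)<.17)&(abs(P[...,1]-.06)<.15)
    m=cv2.morphologyEx(m.astype(np.uint8),cv2.MORPH_OPEN,np.ones((3,3)))
    n,l,st,_=cv2.connectedComponentsWithStats(m); return l==1+np.argmax(st[1:,4])
for n,Q in(("top",P),("scene",S)):
    m=plate(Q); x=Q[m][:,:2].astype(np.float32); (cx,cy),wh,a=cv2.minAreaRect(x); print(n,m.sum(),cx,cy,wh,a,np.median(Q[m][:,2]))
def capf(Q,zl,zh,lbl=""):
    m=(Q[...,2]>zl)&(Q[...,2]<zh)&(abs(Q[...,0]-.645)<.05)&(abs(Q[...,1]-.055)<.05)
    x=Q[m]; print(lbl,m.sum(),np.median(x,0),cv2.minAreaRect(x[:,:2].astype(np.float32)))
capf(P,.147,.160,"fin top"); capf(S,.147,.160,"fin scene"); capf(P,.118,.13,"cap top")
t=P[(abs(P[...,0]-.45)<.05)&(abs(P[...,1]-.05)<.06)&(P[...,2]>.11)];print("pad",len(t),np.median(t,0),cv2.minAreaRect(t[:,:2].astype(np.float32)))
E
python3 fit.py; python3 - <<'E'
import cv2
a=cv2.imread("pics/scene0.png")[235:305,255:345]
cv2.imwrite("pics/n.png",cv2.resize(a,(770,600),interpolation=cv2.INTER_CUBIC))
E
```

```text
top 2376 0.5447219610214233 0.0007817260921001434 (0.0783209279179573, 0.23954133689403534) 88.92726135253906 0.012584466305626929
scene 3185 0.5452762842178345 0.05736889690160751 (0.19131873548030853, 0.24132110178470612) 88.58824157714844 0.011964852761907951
fin top 144 [0.64473915 0.05551249 0.15289908] ((0.6445170044898987, 0.055397845804691315), (0.038761988282203674, 0.016030067577958107), 87.00310516357422)
fin scene 80 [0.64034631 0.05579777 0.15184646] ((0.6432998180389404, 0.05552735924720764), (0.01844538375735283, 0.038514476269483566), 1.1003576517105103)
cap top 152 [0.63640561 0.05650317 0.1234783 ] ((0.6360340118408203, 0.04920370504260063), (0.067109115421772, 0.040036823600530624), 89.57611846923828)
pad 685 [0.45456323 0.05981783 0.14338691] ((0.4656464755535126, 0.0675235390663147), (0.06509749591350555, 0.08199141174554825), 1.2865955829620361)
```

View pics/n.png

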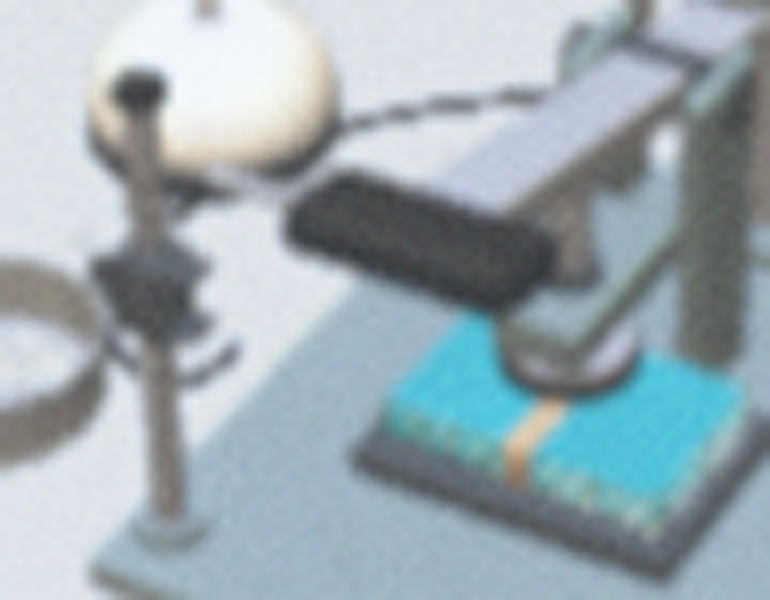

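Crop: the clip's prongs sit right of the column at view (205,265) and (205,325), so the notch is near px (279,269.5). The press pose is about (0.575, 0.057) with yaw -1.3°, and the fin agrees with it.

```bash
cat >> h.py <<'E'
A=np.radians(-1.3); O=np.array([.5753,.0567])
def W(x,y,z):
    c,s=np.cos(A),np.sin(A); return np.array([O[0]+c*x-s*y,O[1]+s*x+c*y,z])
E
python3 - <<'E'
from h import *
s=camera("scene"); S=cloud(s)
print("coltop",proj(s,W(-.13,.08,.16)),"colbase",proj(s,W(-.13,.08,.012)))
for z in(.08,.085,.09,.095,.1):print(z,proj(s,W(-.13,.064,z)))
for y in(.07,.055): print("ptr",y,proj(s,W(-.127,y,.136)))
print("padc",proj(s,W(-.1256,0,.145)), "fin",proj(s,W(.069,0,.153)),W(.069,0,0),W(-.128,0,0),W(-.128,-.01,0),W(-.04,-.16,0))
d=S-W(-.13,.08,0); g=s["pixels"].mean(-1)
m=(abs(d[...,0])<.03)&(abs(d[...,1])<.03)&(S[...,2]>.03)
for zz in np.arange(.06,.165,.005):
    k=m&(abs(S[...,2]-zz)<.0025); 
    if k.any(): print(round(zz,3),k.sum(),g[k].mean().round(),np.round(np.ptp(d[k][:,:2],axis=0),3),np.round(d[k][:,:2].min(0),3))
E
```

```text
coltop [[270.54923807 243.8922275 ]] colbase [[274.26444287 296.46605916]]
0.08 [[278.61795315 275.51865791]]
0.085 [[278.50905535 273.74700428]]
0.09 [[278.39950065 271.96555934]]
0.095 [[278.2892827  270.17423543]]
0.1 [[278.17839513 268.37294378]]
ptr 0.07 [[275.81257457 253.61141762]]
ptr 0.055 [[281.62520568 255.57333905]]
padc [[303.83055916 259.1909489 ]] fin [[344.87029255 214.83904592]] [0.64428224 0.05513457 0.        ] [0.44733295 0.05960398 0.        ] [0.44710607 0.04960655 0.        ] [ 0.53168032 -0.10235132  0.        ]
0.06 9 133.0 [0.008 0.006] [-0.004 -0.005]
0.065 7 131.0 [0.006 0.009] [-0.004 -0.005]
0.07 6 126.0 [0.003 0.009] [-0.005 -0.004]
0.075 12 130.0 [0.008 0.011] [-0.004 -0.007]
0.08 3 116.0 [0.002 0.004] [-0.005 -0.002]
0.085 19 116.0 [0.011 0.025] [-0.008 -0.016]
0.09 24 100.0 [0.013 0.023] [-0.008 -0.015]
0.095 20 87.0 [0.011 0.028] [-0.009 -0.009]
0.1 21 104.0 [0.015 0.033] [-0.009 -0.014]
0.105 33 118.0 [0.018 0.026] [-0.009 -0.016]
0.11 21 120.0 [0.013 0.019] [-0.007 -0.012]
0.115 6 136.0 [0.008 0.008] [-0.005 -0.005]
0.12 12 125.0 [0.011 0.007] [-0.005 -0.005]
0.125 7 121.0 [0.004 0.005] [-0.004 -0.004]
0.13 8 117.0 [0.004 0.009] [-0.005 -0.005]
0.135 18 143.0 [0.009 0.035] [-0.005 -0.03 ]
0.14 11 150.0 [0.009 0.032] [-0.005 -0.028]
0.145 12 142.0 [0.007 0.01 ] [-0.005 -0.006]
0.15 7 125.0 [0.006 0.007] [-0.004 -0.005]
0.155 8 107.0 [0.01  0.008] [-0.008 -0.007]
0.16 25 122.0 [0.015 0.014] [-0.008 -0.007]
```

>>> {"op": "step_arm", "data": {
  "rows": [
    [0.0375,-0.045,0,0,0,-6.125],
    [0.0375,-0.045,0,0,0,-6.125],
    [0.0375,-0.045,0,0,0,-6.125],
    [0.0375,-0.045,0,0,0,-6.125],
    [0.0375,-0.045,0,0,0,-6.125],
    [0.0375,-0.045,0,0,0,-6.125],
    [0.0375,-0.045,0,0,0,-6.125],
    [0.0375,-0.045,0,0,0,-6.125],
    [0.0375,-0.045,0,0,0,-6.125],
    [0.0375,-0.045,0,0,0,-6.125],
    [0.0375,-0.045,0,0,0,-6.125],
    [0.0375,-0.045,0,0,0,-6.125]
  ],
  "jaw": 0.06
}}

```text
time: 2.75
position: [0.6416, 0.0536, 0.4049]
tool_rot: [0.716, 0.698, 0.0, 0.0]
ft_force: [-0.4, 1.1, -0.2]
grip_width: 0.06
grip_force: 0.0
```

>>> {"op": "step_arm", "data": {
  "rows": [
    [0.003,0.0015,-0.03,0,0,0],
    [0,0,-0.03,0,0,0],
    [0,0,-0.025,0,0,0],
    [0,0,-0.011,0,0,0],
    [0,0,0,0,0,0]
  ]
}}

```text
time: 3.38
position: [0.6434, 0.0568, 0.3082]
tool_rot: [0.715, 0.699, -0.0, -0.0]
ft_force: [0.4, 0.5, 1.0]
grip_width: 0.0601
grip_force: 0.0
```

>>> {"op": "step_arm", "data": {
  "rows": [
    [0,0,0,0,0,0],
    [0,0,0,0,0,0],
    [0,0,0,0,0,0],
    [0,0,0,0,0,0],
    [0,0,0,0,0,0],
    [0,0,0,0,0,0]
  ],
  "jaw": 0.0,
  "squeeze": 35
}}

```text
time: 4.12
position: [0.6438, 0.0567, 0.3089]
tool_rot: [0.715, 0.699, 0.0, 0.0]
ft_force: [0.5, 0.6, 0.2]
grip_width: 0.0159
grip_force: 34.8
```

Gripped: 15.9 mm opening, which matches the fin. Lifting straight up.

>>> {"op": "step_arm", "data": {
  "rows": [
    [0,0,0.003,0,0,0],
    [0,0,0.003,0,0,0],
    [0,0,0.003,0,0,0],
    [0,0,0.004,0,0,0],
    [0,0,0.007,0,0,0],
    [0,0,0.01,0,0,0],
    [0,0,0.01,0,0,0],
    [0,0,0.015,0,0,0],
    [0,0,0.015,0,0,0],
    [0,0,0,0,0,0]
  ]
}}

```text
time: 5.38
position: [0.644, 0.0568, 0.3809]
tool_rot: [0.715, 0.699, 0.001, 0.001]
ft_force: [-0.8, -0.6, -1.4]
grip_width: 0.0159
grip_force: 34.8
```

```bash
python3 - <<'E'
from h import *
s=camera("scene"); cv2.imwrite("pics/c.png",cv2.resize(s["pixels"][150:330,230:450],(733,600),interpolation=2))
E
```

```text
(no output)
```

View pics/c.png

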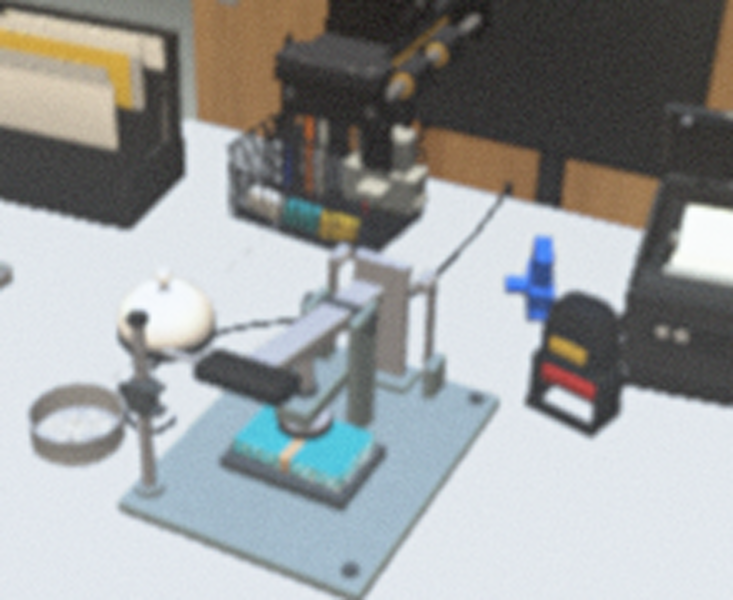

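The cap hangs from the fingers at view (385,185), clear of the rail, and the rest is undisturbed. Placing it to the right of the press.

>>> {"op": "step_arm", "data": {
  "rows": [
    [-0.02,-0.03,0,0,0,0],
    [-0.028,-0.04,0,0,0,0],
    [-0.028,-0.04,0,0,0,0],
    [-0.022,-0.03,0,0,0,0],
    [-0.014,-0.019,0,0,0,0],
    [0,0,-0.03,0,0,0],
    [0,0,-0.04,0,0,0],
    [0,0,-0.04,0,0,0],
    [0,0,-0.03,0,0,0],
    [0,0,-0.015,0,0,0],
    [0,0,-0.006,0,0,0],
    [0,0,0,0,0,0]
  ]
}}

```text
time: 6.92
position: [0.5318, -0.1023, 0.218]
tool_rot: [0.715, 0.699, 0.0, 0.0]
ft_force: [-0.6, 0.2, -1.8]
grip_width: 0.0156
grip_force: 34.8
```

>>> {"op": "step_arm", "data": {
  "rows": [
    [0,0,-0.003,0,0,0],
    [0,0,-0.002,0,0,0],
    [0,0,-0.001,0,0,0],
    [0,0,0,0,0,0]
  ]
}}

```text
time: 7.42
position: [0.5317, -0.1023, 0.2129]
tool_rot: [0.715, 0.699, 0.0, 0.001]
ft_force: [-1.8, 0.8, 4.8]
grip_width: 0.0159
grip_force: 34.9
```

>>> {"op": "step_arm", "data": {
  "rows": [
    [0,0,0,0,0,0],
    [0,0,0,0,0,0],
    [0,0,0,0,0,0],
    [0,0,0.01,0,0,0],
    [0,0,0.04,0,0,0],
    [0,0,0.05,0,0,0],
    [0,0,0.05,0,0,0],
    [0,0,0,0,0,0]
  ],
  "jaw": 0.045
}}

```text
time: 8.43
position: [0.5326, -0.1026, 0.3665]
tool_rot: [0.715, 0.699, 0.002, 0.005]
ft_force: [-0.5, -0.3, 0.1]
grip_width: 0.045
grip_force: 0.0
```

>>> {"op": "step_arm", "data": {
  "rows": [
    [-0.015,0.02,0,0,0,6],
    [-0.015,0.03,0,0,0,6],
    [-0.015,0.03,0,0,0,6],
    [-0.015,0.03,0,0,0,6],
    [-0.015,0.025,0,0,0,6],
    [-0.01,0.017,0,0,0,5.5],
    [0,0,0,0,0,0],
    [0,0,0,0,0,0]
  ],
  "jaw": 0.0
}}

```text
time: 9.43
position: [0.4469, 0.0493, 0.3616]
tool_rot: [0.468, 0.884, -0.0, 0.0]
ft_force: [1.1, -0.8, 0.0]
grip_width: 0.0003
grip_force: 0.0
```

```bash
python3 - <<'E'
from h import *
s=camera("scene"); S=cloud(s); print(get_obs()["position"])
cv2.imwrite("pics/d.png",cv2.resize(s["pixels"][180:360,230:450],(733,600),interpolation=2))
E
```

```text
[0.44711    0.04913642 0.36164745]
```

View pics/d.png

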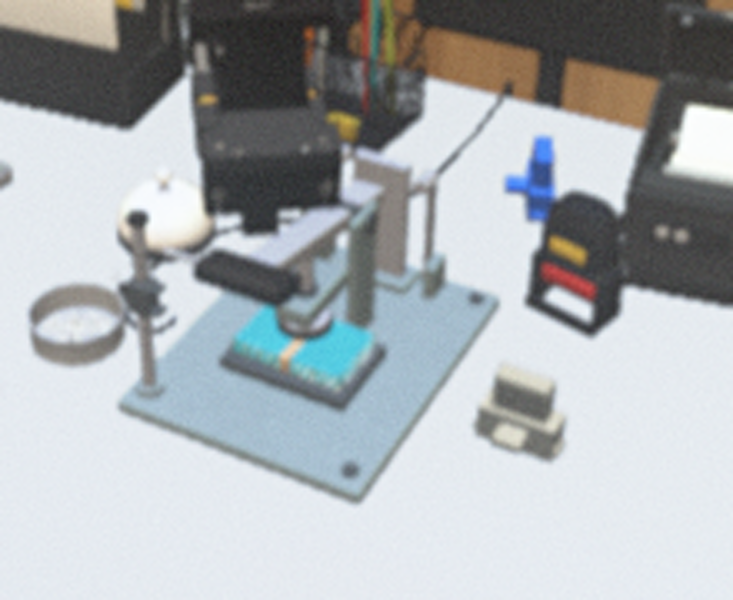

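The cap stands upright at view (520,410), and the clip can still be seen. Now pressing.

>>> {"op": "step_arm", "data": {
  "rows": [
    [0,0,-0.015,0,0,0],
    [0,0,-0.012,0,0,0],
    [0,0,-0.007,0,0,0],
    [0,0,-0.007,0,0,0],
    [0,0,-0.007,0,0,0],
    [0,0,-0.007,0,0,0],
    [0,0,-0.006,0,0,0],
    [0,0,-0.006,0,0,0],
    [0,0,-0.003,0,0,0],
    [0,0,0,0,0,0]
  ],
  "squeeze": 30
}}

```text
time: 10.72
position: [0.4458, 0.0499, 0.2915]
tool_rot: [0.467, 0.884, -0.0, -0.001]
ft_force: [-4.0, -0.2, 7.4]
grip_width: 0.0003
grip_force: 3.7
```

```bash
cat > look.py <<'E'
import sys
from h import *
s=camera("scene"); S=cloud(s); o=get_obs(); print(o["position"],o["ft_force"],o["time"])
p=s["pixels"].astype(float)
for _ in range(5): p+=camera("scene")["pixels"]
cv2.imwrite(sys.argv[1],cv2.resize((p/6).astype(np.uint8)[245:295,262:327],(780,600),interpolation=cv2.INTER_CUBIC))
for z in (.09,.0965,.105,.11):
    x=-np.sqrt(.13**2-(.11-z)**2)
    print(z,"tip",(proj(s,W(x,.062,z))-[262,245])*12,"in",(proj(s,W(x,.04,z))-[262,245])*12,"notch",(proj(s,W(-.13,.064,z))-[262,245])*12)
E
python3 look.py pics/e.png
```

```text
[0.44577838 0.04986495 0.29158029] [-4.77601039 -0.36658778  7.73379135] 10.775
0.09 tip [[210.50142554 322.29953031]] in [[311.28215276 358.15544903]] notch [[196.79400774 323.58671206]]
0.0965 tip [[206.29666316 296.79539937]] in [[307.47565948 332.5751258 ]] notch [[195.07304444 295.61878339]]
0.105 tip [[202.24712013 261.66941445]] in [[303.92599688 297.31910541]] notch [[192.80197706 258.7391338 ]]
0.11 tip [[200.63440883 240.0814936 ]] in [[302.59613768 275.63867504]] notch [[191.45502012 236.88115773]]
```

View pics/e.png

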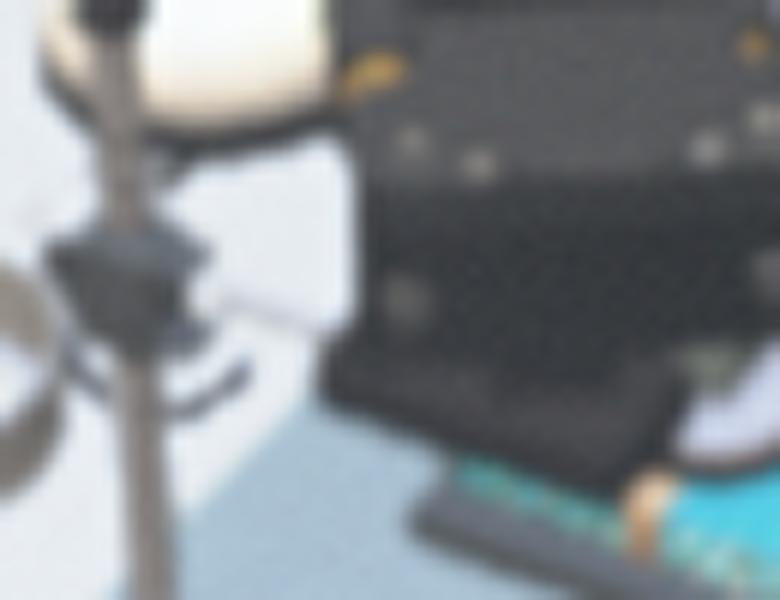

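The pin runs from about view (225,290) to (320,325). The prongs are at (200,250) and (205,335). The pin is about 3.5 mm too high, so I'll lower a little more and measure it by differencing against the first picture.

>>> {"op": "step_arm", "data": {
  "rows": [
    [0,0,-0.002,0,0,0],
    [0,0,-0.0015,0,0,0],
    [0,0,0,0,0,0],
    [0,0,0,0,0,0]
  ]
}}

```text
time: 11.52
position: [0.4458, 0.0499, 0.2883]
tool_rot: [0.467, 0.884, -0.0, -0.001]
ft_force: [-4.7, -0.6, 7.8]
grip_width: 0.0006
grip_force: 4.1
```

```bash
cat >> look.py <<'E'
b=cv2.GaussianBlur(cv2.imread("pics/scene0.png").astype(float),(3,3),0); d=(p/6-b).mean(-1)
print(np.round(d[260:282,276:290]).astype(int)); print(np.round((p/6).mean(-1)[260:282,276:290]).astype(int))
x0=-.129
for z in (.093,.097,.101): print(z,[proj(s,W(x0,y,z)).round(1).tolist() for y in(.062,.056,.05,.044)])
E
python3 look.py pics/f.png
```

```text
[0.44580754 0.04986403 0.28831718] [-4.28681087  0.25653695  8.13436912] 11.575
0.09 tip [[210.50142554 322.29953031]] in [[311.28215276 358.15544903]] notch [[196.79400774 323.58671206]]
0.0965 tip [[206.29666316 296.79539937]] in [[307.47565948 332.5751258 ]] notch [[195.07304444 295.61878339]]
0.105 tip [[202.24712013 261.66941445]] in [[303.92599688 297.31910541]] notch [[192.80197706 258.7391338 ]]
0.11 tip [[200.63440883 240.0814936 ]] in [[302.59613768 275.63867504]] notch [[191.45502012 236.88115773]]
[[   2   18   25   19   16   15   12   11   11   11   22   54  105  145]
 [  22   21   15    9   10    9    8    8    8    9   19   52  109  153]
 [  24   21   12   10    8    9    9    8    8    8   17   48  102  146]
 [  11   19   19   14   10    9    9    9    8    8   14   35   78  119]
 [  -1    9   19   18   12   10    9    8    8    8    8   19   45   75]
 [  -3    0    2    7   16   12    9    9    8    7    8   10   19   35]
 [   3   -3   -8    1   17   12    8    8    8    8    8    8   10   14]
 [   0    1    7   16   16   12    8   10    9    9    8    8    9   10]
 
[... 1857 characters left out ...]
 169 211 232 224 214 228 232 227 222 215 185 139]
 [184 197 216 232 223 188 182 222 236 236 235 224 170 109]
 [218 230 228 221 185 143 166 224 237 238 236 221 153  91]
 [214 223 197 174 155 153 196 231 237 236 231 203 136  79]
 [170 167 144 155 186 210 229 236 237 232 220 187 127  75]
 [143 145 155 195 228 234 237 237 233 222 207 181 137  93]
 [185 201 211 229 237 238 237 232 223 208 197 186 164 131]
 [221 235 235 237 238 236 232 223 208 197 194 189 182 169]]
0.093 [[[279.3, 270.9]], [[281.6, 271.7]], [[283.9, 272.5]], [[286.2, 273.4]]]
0.097 [[[279.3, 269.5]], [[281.5, 270.3]], [[283.8, 271.1]], [[286.1, 271.9]]]
0.101 [[[279.2, 268.0]], [[281.5, 268.8]], [[283.8, 269.7]], [[286.1, 270.5]]]
```

View pics/f.png

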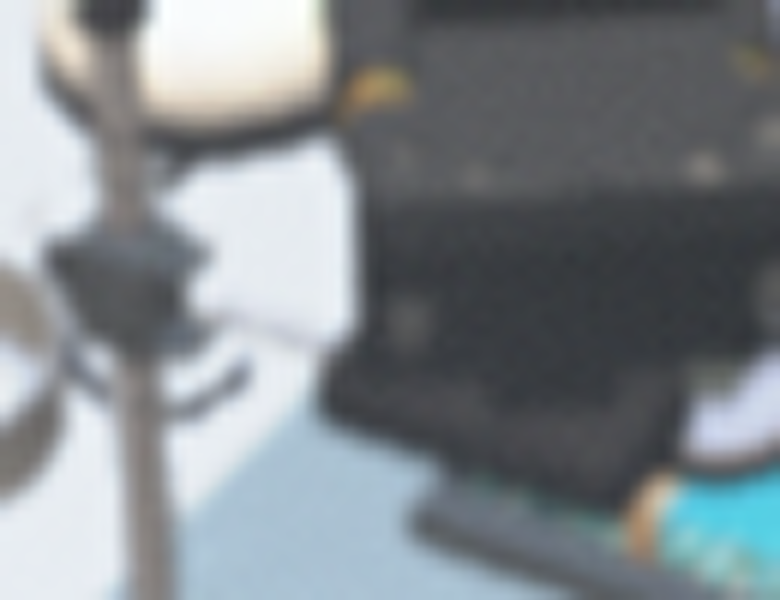

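The pin lies between the prongs (rows about 266 and 272.4, middle 269.2), at about row 269.7–270.3, so it is 1–2 mm low. I'll raise it 1.3 mm and hold.

>>> {"op": "step_arm", "data": {
  "rows": [
    [0,0,0.0013,0,0,0],
    [0,0,0,0,0,0],
    [0,0,0,0,0,0],
    [0,0,0,0,0,0],
    [0,0,0,0,0,0],
    [0,0,0,0,0,0],
    [0,0,0,0,0,0],
    [0,0,0,0,0,0],
    [0,0,0,0,0,0],
    [0,0,0,0,0,0],
    [0,0,0,0,0,0],
    [0,0,0,0,0,0]
  ]
}}

```text
time: 13.32
position: [0.4458, 0.0499, 0.2896]
tool_rot: [0.467, 0.884, -0.0, -0.001]
ft_force: [-4.7, -0.7, 8.3]
grip_width: 0.0003
grip_force: 3.9
```

>>> {"op": "step_arm", "data": {
  "rows": [
    [0,0,0,0,0,0],
    [0,0,0,0,0,0],
    [0,0,0,0,0,0],
    [0,0,0,0,0,0],
    [0,0,0,0,0,0],
    [0,0,0,0,0,0],
    [0,0,0,0,0,0],
    [0,0,0,0,0,0],
    [0,0,0,0,0,0],
    [0,0,0,0,0,0],
    [0,0,0,0,0,0],
    [0,0,0,0,0,0]
  ]
}}

```text
time: 14.82
position: [0.4458, 0.0499, 0.2896]
tool_rot: [0.467, 0.884, -0.0, -0.001]
ft_force: [-4.8, -0.7, 7.3]
grip_width: 0.0005
grip_force: 3.9
```

```bash
python3 look.py pics/g.png | sed -n '1p;6,27p'
```

```text
[0.44577279 0.0498678  0.289598  ] [-4.44236697 -0.44456146  7.45620108] 14.875
[[   3   18   25   19   16   14   12   12   11   12   22   53  104  148]
 [  20   22   14   10   10    8    9    9    9    8   18   53  109  153]
 [  23   21   13    9    9    9    8    8    8    8   17   49  101  146]
 [  13   18   20   13   10    9    9    8    7    7   13   36   77  118]
 [  -2    9   19   18   13    9   10    8    8    8    9   19   44   75]
 [  -1   -1    2    6   16   11    9    8    8    8    7    9   19   35]
 [   2   -3   -7    3   17   12    9    9    9    9    8    7   10   15]
 [   1    0    8   16   16   11   10    8    9    8    8    8    9    9]
 [  -4    5   21   20   10    7    7    8   10    9    9    9    9   11]
 [  -9    9   24   10    0   -1    2    4    7    8    8   10   10   11]
 [  -6    4   14   -3  -17  -15  -12   -5    0    3    6    9    9   11]
 [   1    3    1  -14  -19  -19  -19  -17  -12   -9   -2    4    6    6]
 [   7    2   -7  -11   -1    0   -5   -9  -11  -20  -15   -7   -5  -17]
 [   3   -4   -5    4   18   14    9    6    0   -7  -12  -15  -31  -56]
 [   4   -1    6   20   23   18   12   13    9    5    2   -9  -52  -94]
 [  22   15   22   26   25    7   -2   17   14   11   11   -2  -58 -109]
 [  32   26   24   27   11  -16   -7   18   13   11   13   -3  -62 -110]
 [  32   29   14    4   -6  -12   12   18   11   11   13   -6  -64 -109]
 [  12    8  -12   -6   10   18   18   14   12   13   14   -5  -56 -103]
 [  -3   -8   -7   14   23   18   13   13   13   14   11   -1  -35  -75]
 [  18   17   16   19   15   12   11   14   14   12   11    6  -10  -33]
 [  30   21   14   11   10   11   14   13   12   10   11   12    6   -2]]
```

```bash
python3 -c "
from rig import hand_in
print(hand_in())"
```

```text
the job is handed in; nothing more can be done
None
```

I handed the job in at about 15 s: the grey cap stands upright on the bare worktop to the right of the press, and the arm is holding the lever down with the pointer pin between the prongs of the notch, about 1 mm from mid-notch by my camera estimate.

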